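# Pack the scanning kit back on its mat

### The arm

A 6-joint arm with a two-finger parallel gripper is mounted at the origin on the work surface. World frame = base frame: x ahead of the robot, y to its left, z up, the work surface at z = 0. Lengths are in m, angles in rad, forces in N, time in s.
With the tool pointing down it reaches from about 0.225 to 0.875 m from the base axis. Payload 3.4 kg.
Tool frame: the origin (TCP) lies at the very end of the fingers, on their centre line; the grasp point (between the pads) lies manip.grip_point_offset behind it (manip.grip_point_offset is the distance from the TCP to the grasp point, in m); z points along the fingers, y is the line along which they close (so a half turn about z gives the same grasp; the last joint's range is limited). The gripper opens to 85 mm and grips with 20 to 120 N. Pads are 22 mm wide; open, the fingers measure 114 mm over their backs; the gripper's body (76 mm by 85 mm) begins 54 mm behind the grasp point. The pads swing forward as they close: fully open they stand 13 mm farther back than shut.
Start: joints at [1.153, 0.276, 1.505, -0, 1.361, -0.121], TCP at [0.168, 0.55, 0.231] pointing down, gripper open.
Joint ranges: [-2.89, 2.89], [-0.75, 2.08], [0.22, 2.7], [-1.18, 4.32], [0.11, 2.71], [-2.7, 2.7]. Speed limits (rad/s): [2.57, 2.57, 3.14, 3.14, 3.14, 3.14].

### API

Orientations are given as a unit quaternion [w, x, y, z].
In Python, from rig import manip gives the robot as it stands.
- The arm moves only by the shell command python3 -m pendant 'ROWS' [FORCE]. ROWS is JSON, a list of rows, each an object of numbers: "jaw": the opening, from -1 (shut) to 1 (fully open); "tx", "ty", "tz": the shift along the world's x, y, z in cm; "ax", "ay", "az": the turn, a rotation vector about the world's x, y, z in degrees. In form: [{"jaw": .., "tx": .., "ty": .., "tz": .., "ax": .., "ay": .., "az": ..}, ...]. A call has 1 to 10 rows; each row is the pose to reach, as a shift and turn from the pose commanded when the call began; what a row does not reach only later rows make up. A row lasts 1/8 s, in which the tool goes at most 62.5 mm and 10.7 degrees, less where a joint would pass 70% of its speed; a pose out of reach is approached as far as the arm can. A call with a gripper value outside its range is refused whole. The fingers move at their own pace and stop on an object; FORCE is the grip in N (left out, the last holds). Time passes only in rows, so rows that repeat a pose let the fingers close. It gives the time, the measured TCP pose, the force, the opening and the grip force at its end, in the units of the state.
- manip.get_state(): the state, without advancing time (a new reading comes with each control period).
- manip.get_image(name): name is "side" or "top"; returns a dict with "pixels" (480x640x3 uint8, blue, green, red), "depth" (480x640 float32, m along the optical axis (not along the pixel's ray), 0 where there is no reading), "fx", "fy", "cx", "cy" (pixels), "pose" (4x4, takes a point from camera to world coordinates). Camera axes: x right, y down, z forward; pixel columns grow to the right and rows downward; lengths in m; the calibration is good to about 2 mm. A picture is of the moment at which its call begins.
- manip.sign_off(): hands the job in; it is judged then, once.
The state is a dict: "clock": time; "qpos": joint angles; "qd": joint speeds; "effort": joint torques, N m; "position": TCP position; "ee_rot": TCP orientation; "contact_force": force on the tool from outside, world axes, zero at the start; "moment": the same for the moment, N m; "width": finger opening in m; "gripper_force": force on a finger pad.
Only numpy, scipy, OpenCV 4.12 (cv2) and the standard library are available. Lean on these libraries where they do the work, as an engineer would, in place of code of your own. Each camera call takes 0.05 s, during which the arm holds its last target. There are 200 camera calls.

### The job

Pack the scanning kit onto its green mat: set the blue case squarely on the grey case, then the orange case squarely on the blue one, edges flush and with all the white latches at the same end; finally nest the loose cup fully home in the cup that stands on the mat. Lower each thing gently until it rests before letting go, do not drop it. The grey case and the standing cup stay where they are on the mat, and everything else on the bench is left alone.

Things in the scene. Friction and masses are not known exactly. Their poses are not given: they have to be found in the camera images.
- board: fixed green mat with yellow end stripes, 330 mm (its x) x 110 mm (its y), 6 mm thick; origin: centre of its underside on the bench. The grey case stands towards its +x end, 70 mm from its middle, the standing cup towards its -x end, 90 mm from its middle
- grey_case: grey closed hard plastic case, 150 mm long (its x) x 64 mm wide (its y) x 50 mm high (its z), about 0.8 kg, plain long sides and a flat lid with no handle on it. A white latch on one short end (the -x end) laps over the lid edge by 16 mm. Origin: centre of the underside. Best gripped across its 64 mm width. It stands on the mat and is the foot of the column
- blue_case: blue closed hard plastic case, 150 mm long (its x) x 64 mm wide (its y) x 45 mm high (its z), about 0.35 kg, plain long sides and a flat lid with no handle on it. A white latch on one short end (the -x end) laps over the lid edge by 16 mm. Origin: centre of the underside. Best gripped across its 64 mm width. It starts on the bench
- orange_case: orange closed hard plastic case, 150 mm long (its x) x 64 mm wide (its y) x 40 mm high (its z), about 0.28 kg, plain long sides and a flat lid with no handle on it. A white latch on one short end (the -x end) laps over the lid edge by 16 mm. Origin: centre of the underside. Best gripped across its 64 mm width. It starts on the bench
- blue_case_latch (a point): the blue case's white latch, mid of its -x end face (75 mm from the case's middle)
- orange_case_latch (a point): the orange case's white latch, mid of its -x end face (75 mm from the case's middle)
- standing_cup: open aluminium cup, 90 mm tall, 64 mm diameter at the rim; a straight collar from 57 mm up, below it a foot tapering from 51 to 35 mm diameter at the base; mouth 59 mm inside, wall 2.5 mm. Origin: centre of the underside, z along its axis. Nested home, the upper cup's collar rests on the lower rim, origins 34 mm apart. This one stands upright on the mat
- loose_cup: open aluminium cup, 90 mm tall, 64 mm diameter at the rim; a straight collar from 57 mm up, below it a foot tapering from 51 to 35 mm diameter at the base; mouth 59 mm inside, wall 2.5 mm. Origin: centre of the underside, z along its axis. Nested home, the upper cup's collar rests on the lower rim, origins 34 mm apart. This one, the same shape, starts upright on the bench
- spray_can: white spray can with a green label, upright, 52 mm diameter, 170 mm tall (bystander); origin at the centre of its underside
- solvent_bottle: clear bottle with a red cap, upright, 68 mm diameter, 190 mm tall (bystander); origin at the centre of its underside
- tape_roll: yellow roll of tape lying flat, a ring of 68 mm outside diameter, 25 mm high (bystander); origin at the centre of its underside
- screwdriver: screwdriver lying flat, 190 mm long (bystander); its x axis runs along it towards the tip
Not all that is in view belongs to the job. What is shaped like the standing_cup but yellow is not meant.

How it is judged:
On the way, in this order (a step that is already met when the one before it is completed fails the run):
1. the blue case rests squarely on the grey case, latches at the same end, let go (x of blue_case in the frame of grey_case between -0.008 and 0.008 m and y of blue_case in the frame of grey_case between -0.008 and 0.008 m and z of blue_case in the frame of grey_case between 0.046 and 0.054 m and angle between the x axis of blue_case and the x axis of grey_case, either way round below 0.1 rad and x of blue_case_latch in the frame of grey_case below -0.05 m and angle between blue_case's own z axis and vertical below 0.06 rad and contact force between the fingers and blue_case below 0.05 N and linear speed of blue_case below 0.03 m/s), for 0.2 s.
2. the orange case rests squarely on the blue case, latches at the same end, let go (x of orange_case in the frame of blue_case between -0.008 and 0.008 m and y of orange_case in the frame of blue_case between -0.008 and 0.008 m and z of orange_case in the frame of blue_case between 0.041 and 0.049 m and angle between the x axis of orange_case and the x axis of blue_case, either way round below 0.1 rad and x of orange_case_latch in the frame of blue_case below -0.05 m and angle between orange_case's own z axis and vertical below 0.06 rad and contact force between the fingers and orange_case below 0.05 N and linear speed of orange_case below 0.03 m/s), for 0.2 s.
3. the loose cup is nested fully home in the standing cup, let go (horizontal distance between loose_cup and standing_cup below 0.005 m and z of loose_cup in the frame of standing_cup between 0.029 and 0.039 m and angle between each of loose_cup, standing_cup's own z axis and vertical below 0.08 rad and contact force between the fingers and loose_cup below 0.05 N and linear speed of loose_cup below 0.03 m/s), for 0.2 s.
At the end, for the whole second after the job is handed in: Blue case on grey, orange on blue: each within 8 mm (both ways) and 0.1 rad of the one beneath, level, latches at the same end; loose cup upright in the standing cup, axes within 5 mm, origin 29-39 mm above the other's; grey case and standing cup within 20 mm of their start; all at rest, let go (all of step 1 and all of step 2 and all of step 3 and distance of each of grey_case, standing_cup from where it was at the start of the episode below 0.02 m and angle between grey_case's own z axis and vertical below 0.06 rad); the robot touches nothing.
It fails at once if the grey case or the standing cup is shifted by more than 20 mm (distance of any of grey_case, standing_cup from where it was at the start of the episode above 0.02 m).
It fails at once if a case or the cup is dropped (moves faster than 0.4 m/s, a fall of about 8 mm, with the fingers off it) ((linear speed of blue_case above 0.4 m/s and contact force between the fingers and blue_case below 0.05 N) or (linear speed of orange_case above 0.4 m/s and contact force between the fingers and orange_case below 0.05 N) or (linear speed of loose_cup above 0.4 m/s and contact force between the fingers and loose_cup below 0.05 N)).
It fails at once if another thing on the bench is moved by more than 30 mm (distance of any of spray_can, solvent_bottle, tape_roll, screwdriver from where it was at the start of the episode above 0.03 m).
It also fails if it takes over 67 s, if anything falls off the work surface, if the arm or the gripper's body presses on something with over 40 N, if the wrist force passes 120 N, or if a joint passes its speed limit or range.

## Working session

There is one attempt and no reset: what is moved stays moved. The work goes in short steps, Python scripts to look and compute and a shell command to move; the robot and the scene stay as the last step left them, time stands still between calls to the robot, and variables do not carry over. Pictures are saved under pics/ and viewed, at most 10 in all, crops included, and the job is handed in when it is done.

```bash
ls; mkdir -p pics; python3 - <<'E'
from rig import manip
import cv2,numpy as np
for n in("top","side"):
    d=manip.get_image(n); cv2.imwrite(f"pics/{n}0.png",d["pixels"]); np.savez(f"{n}0.npz",**d)
    print(n,d["fx"],d["cx"],d["cy"],np.round(d["pose"],3).tolist())
s=manip.get_state();print(s["clock"],s["position"],s["ee_rot"],s["width"],manip.grip_point_offset)
E
```

```text
pics
top 447.90813587537053 314.3040580610056 237.30056305602974 [[0.025, -0.998, 0.051, 0.476], [-1.0, -0.025, 0.003, 0.004], [-0.002, -0.051, -0.999, 1.023], [0.0, 0.0, 0.0, 1.0]]
side 553.9503758918087 321.55038720538266 235.0385799869101 [[0.939, -0.241, 0.244, 0.249], [-0.343, -0.656, 0.673, -0.767], [-0.002, -0.716, -0.699, 0.865], [0.0, 0.0, 0.0, 1.0]]
0.1 [0.16796662 0.54944159 0.23053002] [-2.24521937e-04  1.47838658e-01  9.89011147e-01 -7.94338550e-04] 0.08523940795308448 0.0187
```

View pics/top0.png

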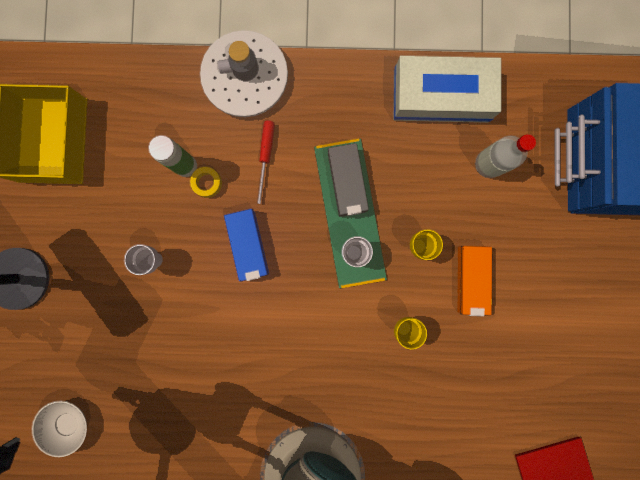

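View pics/side0.png

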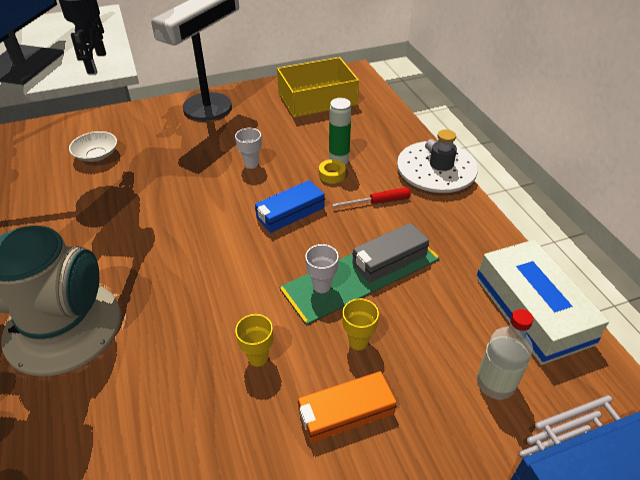

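The top view shows the blue case at (246,245), orange at (477,281), grey on the mat at (348,180), each with its latch at the lower end, and the standing cup at (357,251). Candidates for the loose cup are the metal cup at (142,260) and the yellow cups at (427,244) and (411,333). The description picks the metal one at (142,260), which I'll check in a crop while measuring.

```bash
cat > see.py <<'E'
import cv2,numpy as np
from rig import manip
def cloud(d):
    v,u=np.mgrid[:480,:640]; z=d["depth"]
    P=np.stack([(u-d["cx"])/d["fx"]*z,(v-d["cy"])/d["fy"]*z,z,np.ones_like(z)],-1)@np.asarray(d["pose"]).T
    return P[...,:3]
def sel(P,d,u0,u1,v0,v1,zl,zh):
    m=np.zeros(P.shape[:2],bool); m[v0:v1,u0:u1]=1
    m&=(P[...,2]>zl)&(P[...,2]<zh)&(np.asarray(d["depth"])>0)
    return P[m]
def rect(q):
    (c,s,a)=cv2.minAreaRect((q[:,:2]*1000).astype(np.float32))
    b=cv2.boxPoints((c,s,a)); e=[b[1]-b[0],b[2]-b[1]]; e=max(e,key=np.linalg.norm)
    yaw=np.degrees(np.arctan2(e[1],e[0])); yaw=(yaw+90)%180-90   # latch faces -x of world -> case +x ~ world +x
    return np.round(c,1),np.round(s,1),round(float(yaw),1),round(float(np.median(q[:,2])),4),len(q)
def circ(q):
    c,r=cv2.minEnclosingCircle((q[:,:2]*1000).astype(np.float32)); return np.round(c,1),round(r,1),round(float(np.median(q[:,2])),4),len(q)
E
python3 - <<'E'
from see import *
for n in["top","side"]:
    d=dict(np.load(n+"0.npz")); P=cloud(d)
    if n=="top":
        R=dict(blue=(215,280,200,290,.03,.06),orange=(450,505,235,325,.03,.055),grey=(320,375,135,225,.045,.07));C=dict(stand=(335,380,228,275,.088,.11),loose=(118,165,235,285,.082,.11))
        cv2.imwrite("pics/c.png",np.hstack([cv2.resize(d["pixels"][225:295,105:185],None,fx=4,fy=4),cv2.resize(d["pixels"][215:285,320:400],None,fx=4,fy=4)]))
    else:
        R=dict(blue=(245,335,175,235,.038,.06),orange=(290,405,365,445,.034,.055),grey=(345,440,220,280,.05,.07));C=dict(stand=(300,345,240,300,.09,.11),loose=(230,268,122,172,.084,.11))
    for k,v in R.items(): print(n,k,*rect(sel(P,d,*v)))
    for k,v in C.items(): print(n,k,*circ(sel(P,d,*v)))
    if n=="top":
      for k,(u,v) in dict(spray=(163,147),tape=(206,170),bottle=(525,143),ycup=(427,233),ycup2=(411,322),sd=(267,125),stripeF=(338,143),stripeN=(362,283)).items(): print(k,np.round(P[v,u],3))
E
```

```text
top blue [504.3 157.3] [152.6  65.2] 15.1 0.0453 2061
top orange [ 438.9 -350. ] [152.9  65.2] 0.3 0.0407 2100
top grey [653.  -63.7] [152.4  64.2] 11.3 0.0562 2036
top stand [495.5 -82.6] 32.0 0.0965 136
top loose [467.8 369.6] 32.7 0.089 189
spray [0.685 0.302 0.171]
tape [0.671 0.254 0.027]
bottle [ 0.705 -0.384  0.191]
ycup [ 0.54  -0.236  0.058]
ycup2 [ 0.346 -0.209  0.035]
sd [0.778 0.12  0.024]
stripeF [ 0.745 -0.042  0.008]
stripeN [ 0.427 -0.103  0.012]
side blue [505.8 157.5] [152.7  70.1] 13.4 0.0451 1336
side orange [ 441.5 -349.9] [ 65.5 152.6] -0.5 0.04 3393
side grey [655.6 -62.7] [154.3  66.8] 11.4 0.0559 1724
side stand [497.5 -80.9] 33.7 0.0945 226
side loose [470.3 369.1] 34.8 0.0885 138
```

View pics/c.png

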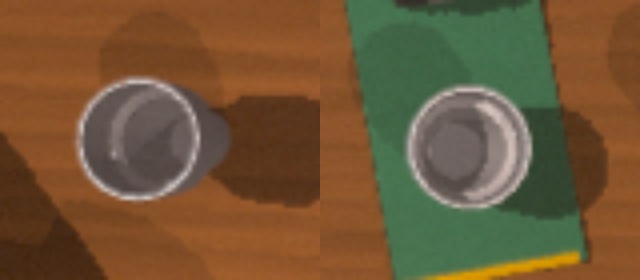

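Both crops show upright metal cups, so the loose cup is confirmed at (142,260). The sizes and heights match the description. I'm moving above the blue case.

```bash
python3 -m pendant '[{"jaw":1,"tx":33.7,"ty":-39.2,"tz":-8,"az":31.8},{"jaw":1,"tx":33.7,"ty":-39.2,"tz":-8,"az":31.8},{"jaw":1,"tx":33.7,"ty":-39.2,"tz":-8,"az":31.8},{"jaw":1,"tx":33.7,"ty":-39.2,"tz":-8,"az":31.8},{"jaw":1,"tx":33.7,"ty":-39.2,"tz":-8,"az":31.8},{"jaw":1,"tx":33.7,"ty":-39.2,"tz":-8,"az":31.8},{"jaw":1,"tx":33.7,"ty":-39.2,"tz":-8,"az":31.8},{"jaw":1,"tx":33.7,"ty":-39.2,"tz":-8,"az":31.8},{"jaw":1,"tx":33.7,"ty":-39.2,"tz":-8,"az":31.8},{"jaw":1,"tx":33.7,"ty":-39.2,"tz":-8,"az":31.8}]' 40
```

```text
invalid input at $[0]: expected keys jaw, tx, ty, tz, ax, ay, az
```

```bash
python3 -m pendant '[{"jaw":1,"tx":33.7,"ty":-39.2,"tz":-8,"ax":0,"ay":0,"az":31.8},{"jaw":1,"tx":33.7,"ty":-39.2,"tz":-8,"ax":0,"ay":0,"az":31.8},{"jaw":1,"tx":33.7,"ty":-39.2,"tz":-8,"ax":0,"ay":0,"az":31.8},{"jaw":1,"tx":33.7,"ty":-39.2,"tz":-8,"ax":0,"ay":0,"az":31.8},{"jaw":1,"tx":33.7,"ty":-39.2,"tz":-8,"ax":0,"ay":0,"az":31.8},{"jaw":1,"tx":33.7,"ty":-39.2,"tz":-8,"ax":0,"ay":0,"az":31.8},{"jaw":1,"tx":33.7,"ty":-39.2,"tz":-8,"ax":0,"ay":0,"az":31.8},{"jaw":1,"tx":33.7,"ty":-39.2,"tz":-8,"ax":0,"ay":0,"az":31.8},{"jaw":1,"tx":33.7,"ty":-39.2,"tz":-8,"ax":0,"ay":0,"az":31.8},{"jaw":1,"tx":33.7,"ty":-39.2,"tz":-8,"ax":0,"ay":0,"az":31.8}]' 40
```

```text
clock: 1.35
position: [0.5065, 0.1557, 0.1503]
ee_rot: [-0.001, -0.127, 0.992, -0.0]
contact_force: [0.6, 0.7, -0.1]
width: 0.0857
gripper_force: 0.0
```

```bash
python3 -m pendant '[{"jaw":1,"tx":0,"ty":0,"tz":-5,"ax":0,"ay":0,"az":0},{"jaw":1,"tx":0,"ty":0,"tz":-9,"ax":0,"ay":0,"az":0},{"jaw":1,"tx":0,"ty":0,"tz":-12,"ax":0,"ay":0,"az":0},{"jaw":1,"tx":0,"ty":0,"tz":-14.1,"ax":0,"ay":0,"az":0},{"jaw":1,"tx":0,"ty":0,"tz":-14.1,"ax":0,"ay":0,"az":0},{"jaw":1,"tx":0,"ty":0,"tz":-14.1,"ax":0,"ay":0,"az":0}]'
python3 - <<'E'
from see import *
d=manip.get_image("side"); cv2.imwrite("pics/s1.png",cv2.resize(d["pixels"][120:280,200:420],None,fx=3,fy=3))
E
```

```text
clock: 2.1
position: [0.5054, 0.1586, 0.0111]
ee_rot: [0.0, -0.129, 0.992, 0.0]
contact_force: [1.0, -0.0, -0.7]
width: 0.0853
gripper_force: 0.0
```

View pics/s1.png

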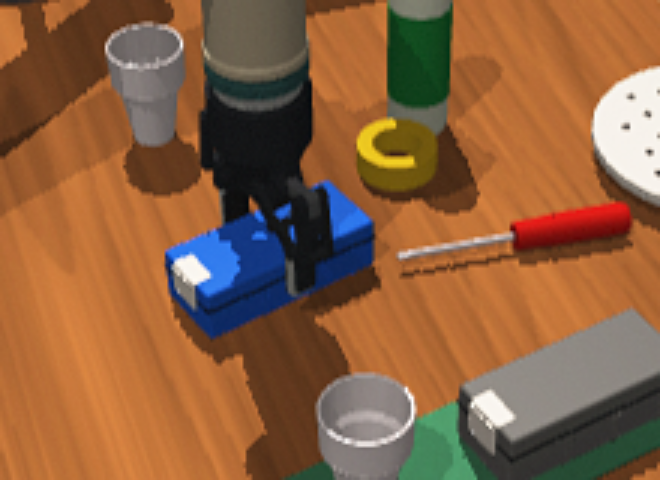

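The crop shows the fingers straddling the middle of the blue case, with the near pad around crop pixel (300,265), well down its side. I'll close now.

```bash
python3 -m pendant '[{"jaw":-1,"tx":0,"ty":0,"tz":0,"ax":0,"ay":0,"az":0},{"jaw":-1,"tx":0,"ty":0,"tz":0,"ax":0,"ay":0,"az":0},{"jaw":-1,"tx":0,"ty":0,"tz":0,"ax":0,"ay":0,"az":0},{"jaw":-1,"tx":0,"ty":0,"tz":0,"ax":0,"ay":0,"az":0},{"jaw":-1,"tx":0,"ty":0,"tz":0,"ax":0,"ay":0,"az":0},{"jaw":-1,"tx":0,"ty":0,"tz":0,"ax":0,"ay":0,"az":0}]' 50
python3 - <<'E'
from see import *
print(manip.get_state()["position"])
E
python3 -m pendant '[{"jaw":-1,"tx":0,"ty":0,"tz":2,"ax":0,"ay":0,"az":0},{"jaw":-1,"tx":0,"ty":0,"tz":6,"ax":0,"ay":0,"az":0},{"jaw":-1,"tx":0,"ty":0,"tz":10,"ax":0,"ay":0,"az":0},{"jaw":-1,"tx":0,"ty":0,"tz":12,"ax":0,"ay":0,"az":0},{"jaw":-1,"tx":0,"ty":0,"tz":12,"ax":0,"ay":0,"az":0}]'
```

```text
clock: 2.9
position: [0.5059, 0.1583, 0.0116]
ee_rot: [0.001, -0.129, 0.992, 0.0]
contact_force: [-2.3, 1.7, 5.9]
width: 0.0634
gripper_force: 57.1
[0.50586388 0.15829021 0.01157558]
clock: 3.52
position: [0.5057, 0.1579, 0.1313]
ee_rot: [0.001, -0.129, 0.992, 0.0]
contact_force: [0.4, -0.4, -5.2]
width: 0.0631
gripper_force: 57.6
```

```bash
python3 -m pendant '[{"jaw":-1,"tx":3.5,"ty":-5,"tz":0,"ax":0,"ay":0,"az":-1},{"jaw":-1,"tx":7.5,"ty":-11,"tz":0,"ax":0,"ay":0,"az":-2},{"jaw":-1,"tx":11.5,"ty":-17,"tz":0,"ax":0,"ay":0,"az":-3},{"jaw":-1,"tx":14.9,"ty":-22.1,"tz":0,"ax":0,"ay":0,"az":-3.5},{"jaw":-1,"tx":14.9,"ty":-22.1,"tz":0,"ax":0,"ay":0,"az":-3.5},{"jaw":-1,"tx":14.9,"ty":-22.1,"tz":-3,"ax":0,"ay":0,"az":-3.5},{"jaw":-1,"tx":14.9,"ty":-22.1,"tz":-5,"ax":0,"ay":0,"az":-3.5},{"jaw":-1,"tx":14.9,"ty":-22.1,"tz":-5.5,"ax":0,"ay":0,"az":-3.5},{"jaw":-1,"tx":14.9,"ty":-22.1,"tz":-5.5,"ax":0,"ay":0,"az":-3.5},{"jaw":-1,"tx":14.9,"ty":-22.1,"tz":-5.5,"ax":0,"ay":0,"az":-3.5}]'
python3 - <<'E'
from see import *
d=manip.get_image("side"); P=cloud(d); cv2.imwrite("pics/s2.png",cv2.resize(d["pixels"][130:330,280:480],None,fx=3,fy=3))
d=manip.get_image("top");np.savez("t2.npz",**d); cv2.imwrite("pics/t2.png",d["pixels"][110:260,280:440].repeat(3,0).repeat(3,1))
E
```

```text
clock: 4.78
position: [0.6548, -0.0629, 0.0762]
ee_rot: [0.001, -0.099, 0.995, -0.0]
contact_force: [0.4, 0.6, -4.5]
width: 0.063
gripper_force: 57.8
```

View pics/s2.png

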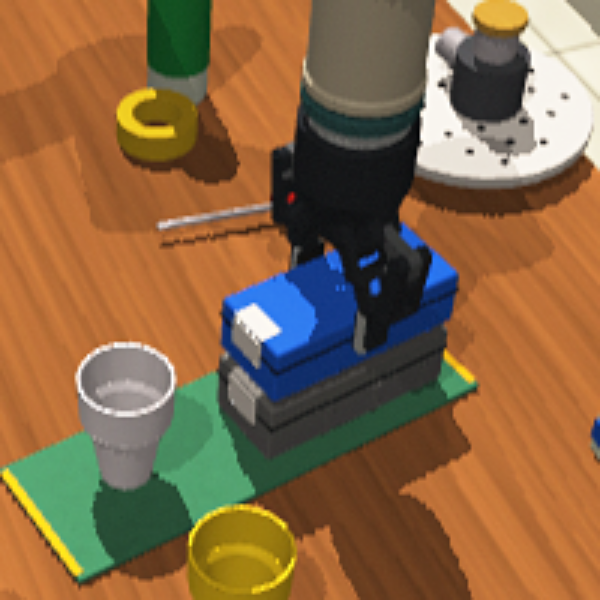

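The blue case hovers aligned above the grey one, latches at the same end at crop (255,335) and (240,395). The gap is about 9 mm, so I'll lower in small steps.

```bash
python3 -m pendant '[{"jaw":-1,"tx":0,"ty":0,"tz":-0.4,"ax":0,"ay":0,"az":0},{"jaw":-1,"tx":0,"ty":0,"tz":-0.7,"ax":0,"ay":0,"az":0},{"jaw":-1,"tx":0,"ty":0,"tz":-0.8,"ax":0,"ay":0,"az":0},{"jaw":-1,"tx":0,"ty":0,"tz":-0.85,"ax":0,"ay":0,"az":0},{"jaw":-1,"tx":0,"ty":0,"tz":-0.85,"ax":0,"ay":0,"az":0},{"jaw":-1,"tx":0,"ty":0,"tz":-0.85,"ax":0,"ay":0,"az":0}]'
```

```text
clock: 5.62
position: [0.654, -0.0631, 0.0676]
ee_rot: [-0.0, -0.098, 0.995, 0.0]
contact_force: [-3.4, 0.9, 5.1]
width: 0.0633
gripper_force: 59.1
```

It's resting: the force changed from -4.5 to +5 N. I'll open slowly and retreat.

```bash
python3 -m pendant '[{"jaw":0.7,"tx":0,"ty":0,"tz":0,"ax":0,"ay":0,"az":0},{"jaw":1,"tx":0,"ty":0,"tz":0,"ax":0,"ay":0,"az":0},{"jaw":1,"tx":0,"ty":0,"tz":0,"ax":0,"ay":0,"az":0},{"jaw":1,"tx":0,"ty":0,"tz":0,"ax":0,"ay":0,"az":0},{"jaw":1,"tx":0,"ty":0,"tz":3,"ax":0,"ay":0,"az":0},{"jaw":1,"tx":0,"ty":0,"tz":7,"ax":0,"ay":0,"az":0},{"jaw":1,"tx":0,"ty":0,"tz":12,"ax":0,"ay":0,"az":0},{"jaw":1,"tx":-11,"ty":-14.5,"tz":12,"ax":0,"ay":0,"az":-5},{"jaw":1,"tx":-21.4,"ty":-28.7,"tz":12,"ax":0,"ay":0,"az":-11.3},{"jaw":1,"tx":-21.4,"ty":-28.7,"tz":12,"ax":0,"ay":0,"az":-11.3}]'
python3 - <<'E'
from see import *
for n,W,G in(("top",(315,385,120,225,.09,.115),(315,385,135,225,.045,.075)),("side",(335,450,190,270,.094,.115),(335,450,225,290,.05,.06))):
    d=manip.get_image(n);np.savez(n+"3.npz",**d);P=cloud(d)
    print(n,*rect(sel(P,d,*W)))
E
```

```text
clock: 6.88
position: [0.5409, -0.2145, 0.1871]
ee_rot: [0.0, -0.0, 1.0, -0.0]
contact_force: [0.9, -0.9, 0.0]
width: 0.0855
gripper_force: 0.0
top [652.7 -64.4] [153.2  64.5] 11.4 0.1013 2247
side [622.1 -70.8] [221.5  65.3] 11.5 0.1006 851
```

Blue sits within 1 mm of the grey case's measured position. On to orange.

```bash
python3 -m pendant '[{"jaw":1,"tx":-5,"ty":-6.5,"tz":-3,"ax":0,"ay":0,"az":0},{"jaw":1,"tx":-10.1,"ty":-13.5,"tz":-6,"ax":0,"ay":0,"az":0},{"jaw":1,"tx":-10.1,"ty":-13.5,"tz":-6,"ax":0,"ay":0,"az":0},{"jaw":1,"tx":-10.1,"ty":-13.5,"tz":-6,"ax":0,"ay":0,"az":0},{"jaw":1,"tx":-10.1,"ty":-13.5,"tz":-6,"ax":0,"ay":0,"az":0},{"jaw":1,"tx":-10.1,"ty":-13.5,"tz":-6,"ax":0,"ay":0,"az":0}]'
```

```text
clock: 7.72
position: [0.4421, -0.3474, 0.1274]
ee_rot: [0.001, -0.001, 1.0, -0.0]
contact_force: [-0.0, 0.6, 0.6]
width: 0.0854
gripper_force: 0.0
```

```bash
python3 -m pendant '[{"jaw":1,"tx":-0.2,"ty":-0.2,"tz":-4,"ax":0,"ay":0,"az":0},{"jaw":1,"tx":-0.2,"ty":-0.2,"tz":-8,"ax":0,"ay":0,"az":0},{"jaw":1,"tx":-0.2,"ty":-0.2,"tz":-10.5,"ax":0,"ay":0,"az":0},{"jaw":1,"tx":-0.2,"ty":-0.2,"tz":-11.7,"ax":0,"ay":0,"az":0},{"jaw":1,"tx":-0.2,"ty":-0.2,"tz":-11.7,"ax":0,"ay":0,"az":0},{"jaw":1,"tx":-0.2,"ty":-0.2,"tz":-11.7,"ax":0,"ay":0,"az":0}]'
python3 -m pendant '[{"jaw":-1,"tx":0,"ty":0,"tz":0,"ax":0,"ay":0,"az":0},{"jaw":-1,"tx":0,"ty":0,"tz":0,"ax":0,"ay":0,"az":0},{"jaw":-1,"tx":0,"ty":0,"tz":0,"ax":0,"ay":0,"az":0},{"jaw":-1,"tx":0,"ty":0,"tz":0,"ax":0,"ay":0,"az":0},{"jaw":-1,"tx":0,"ty":0,"tz":0,"ax":0,"ay":0,"az":0},{"jaw":-1,"tx":0,"ty":0,"tz":0,"ax":0,"ay":0,"az":0}]' 50
```

```text
clock: 8.48
position: [0.4399, -0.3507, 0.011]
ee_rot: [0.001, -0.0, 1.0, -0.001]
contact_force: [-0.3, -0.4, 0.0]
width: 0.0859
gripper_force: 0.0
clock: 9.22
position: [0.4394, -0.3507, 0.0111]
ee_rot: [0.001, 0.0, 1.0, -0.001]
contact_force: [-0.3, 1.7, 6.2]
width: 0.0633
gripper_force: 57.5
```

```bash
python3 -m pendant '[{"jaw":-1,"tx":0,"ty":0,"tz":2,"ax":0,"ay":0,"az":0},{"jaw":-1,"tx":0,"ty":0,"tz":7,"ax":0,"ay":0,"az":0},{"jaw":-1,"tx":0,"ty":0,"tz":12,"ax":0,"ay":0,"az":0},{"jaw":-1,"tx":1.5,"ty":2,"tz":15,"ax":0,"ay":0,"az":1},{"jaw":-1,"tx":4.5,"ty":6,"tz":16,"ax":0,"ay":0,"az":3},{"jaw":-1,"tx":8,"ty":10.7,"tz":16,"ax":0,"ay":0,"az":5},{"jaw":-1,"tx":11.5,"ty":15.4,"tz":16,"ax":0,"ay":0,"az":7},{"jaw":-1,"tx":15,"ty":20,"tz":16,"ax":0,"ay":0,"az":9},{"jaw":-1,"tx":18.5,"ty":24.7,"tz":16,"ax":0,"ay":0,"az":11},{"jaw":-1,"tx":21.4,"ty":28.6,"tz":16,"ax":0,"ay":0,"az":11.4}]'
python3 -m pendant '[{"jaw":-1,"tx":0,"ty":0,"tz":-1,"ax":0,"ay":0,"az":0},{"jaw":-1,"tx":0,"ty":0,"tz":-3,"ax":0,"ay":0,"az":0},{"jaw":-1,"tx":0,"ty":0,"tz":-4.5,"ax":0,"ay":0,"az":0},{"jaw":-1,"tx":0,"ty":0,"tz":-5,"ax":0,"ay":0,"az":0},{"jaw":-1,"tx":0,"ty":0,"tz":-5,"ax":0,"ay":0,"az":0}]'
python3 - <<'E'
from see import *
d=manip.get_image("side"); cv2.imwrite("pics/s4.png",cv2.resize(d["pixels"][110:310,280:480],None,fx=3,fy=3))
E
```

```text
clock: 10.48
position: [0.6533, -0.0622, 0.1689]
ee_rot: [-0.001, -0.1, 0.995, 0.0]
contact_force: [-0.3, -0.5, -4.2]
width: 0.0629
gripper_force: 57.2
clock: 11.1
position: [0.6525, -0.0648, 0.1195]
ee_rot: [-0.0, -0.099, 0.995, 0.0]
contact_force: [0.2, 1.0, -2.9]
width: 0.063
gripper_force: 57.1
```

View pics/s4.png

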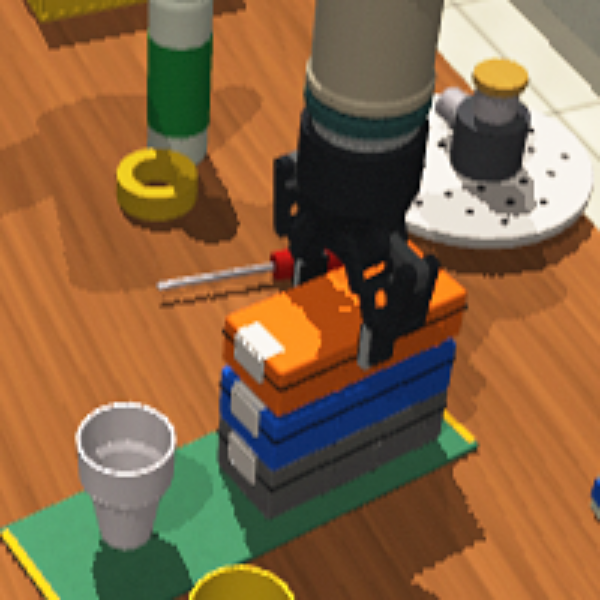

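The orange case hovers aligned over blue, with the three latches in line at crop (258,350), (246,408) and (240,458). I'll lower it about 7.5 mm.

```bash
python3 -m pendant '[{"jaw":-1,"tx":0,"ty":0,"tz":-0.3,"ax":0,"ay":0,"az":0},{"jaw":-1,"tx":0,"ty":0,"tz":-0.55,"ax":0,"ay":0,"az":0},{"jaw":-1,"tx":0,"ty":0,"tz":-0.65,"ax":0,"ay":0,"az":0},{"jaw":-1,"tx":0,"ty":0,"tz":-0.7,"ax":0,"ay":0,"az":0},{"jaw":-1,"tx":0,"ty":0,"tz":-0.75,"ax":0,"ay":0,"az":0},{"jaw":-1,"tx":0,"ty":0,"tz":-0.75,"ax":0,"ay":0,"az":0},{"jaw":-1,"tx":0,"ty":0,"tz":-0.75,"ax":0,"ay":0,"az":0}]'
```

```text
clock: 12.02
position: [0.6529, -0.0643, 0.1124]
ee_rot: [0.0, -0.099, 0.995, 0.0]
contact_force: [-0.2, 0.5, -4.3]
width: 0.063
gripper_force: 57.1
```

```bash
python3 -m pendant '[{"jaw":-1,"tx":0,"ty":0,"tz":-0.05,"ax":0,"ay":0,"az":0},{"jaw":-1,"tx":0,"ty":0,"tz":-0.1,"ax":0,"ay":0,"az":0},{"jaw":-1,"tx":0,"ty":0,"tz":-0.1,"ax":0,"ay":0,"az":0}]'
```

```text
clock: 12.4
position: [0.6529, -0.0643, 0.1122]
ee_rot: [0.0, -0.099, 0.995, -0.0]
contact_force: [-2.1, -0.2, 2.6]
width: 0.0632
gripper_force: 57.9
```

It's resting. I'll release, rise, and take the top-view measurement while travelling to the cup.

```bash
python3 -m pendant '[{"jaw":0.7,"tx":0,"ty":0,"tz":0,"ax":0,"ay":0,"az":0},{"jaw":1,"tx":0,"ty":0,"tz":0,"ax":0,"ay":0,"az":0},{"jaw":1,"tx":0,"ty":0,"tz":0,"ax":0,"ay":0,"az":0},{"jaw":1,"tx":0,"ty":0,"tz":0,"ax":0,"ay":0,"az":0},{"jaw":1,"tx":0,"ty":0,"tz":3,"ax":0,"ay":0,"az":0},{"jaw":1,"tx":0,"ty":0,"tz":7,"ax":0,"ay":0,"az":0},{"jaw":1,"tx":0,"ty":0,"tz":11,"ax":0,"ay":0,"az":0},{"jaw":1,"tx":-2.4,"ty":5.4,"tz":11,"ax":0,"ay":0,"az":0},{"jaw":1,"tx":-4.8,"ty":10.8,"tz":11,"ax":0,"ay":0,"az":0},{"jaw":1,"tx":-7.2,"ty":16.2,"tz":11,"ax":0,"ay":0,"az":0}]'
python3 -m pendant '[{"jaw":1,"tx":-2.5,"ty":5.5,"tz":0,"ax":0,"ay":0,"az":0},{"jaw":1,"tx":-5,"ty":11,"tz":0,"ax":0,"ay":0,"az":0},{"jaw":1,"tx":-7.5,"ty":16.5,"tz":0,"ax":0,"ay":0,"az":0},{"jaw":1,"tx":-10,"ty":22,"tz":0,"ax":0,"ay":0,"az":0},{"jaw":1,"tx":-11.2,"ty":27.1,"tz":-3,"ax":0,"ay":0,"az":0},{"jaw":1,"tx":-11.2,"ty":27.1,"tz":-4,"ax":0,"ay":0,"az":0},{"jaw":1,"tx":-11.2,"ty":27.1,"tz":-4,"ax":0,"ay":0,"az":0},{"jaw":1,"tx":-11.2,"ty":27.1,"tz":-4,"ax":0,"ay":0,"az":0}]'
python3 - <<'E'
from see import *
from scipy.optimize import least_squares
def fit(q):
    q=q[:,:2]*1000; f=lambda p: np.hypot(q[:,0]-p[0],q[:,1]-p[1])-30.75
    return np.round(least_squares(f,q.mean(0),loss="soft_l1").x,1)
for n,O,C in(("top",(315,390,110,225,.13,.16),(335,380,228,275,.088,.11)),("side",(335,460,170,260,.136,.16),(300,345,240,300,.09,.11))):
    d=manip.get_image(n);np.savez(n+"5.npz",**d);P=cloud(d)
    print(n,*rect(sel(P,d,*O)),"stand",*circ(sel(P,d,*C)),fit(sel(P,d,*C)))
    d=dict(np.load(n+"0.npz"));P=cloud(d);L=dict(top=(118,165,235,285,.082,.11),side=(230,268,122,172,.084,.11))[n]
    print(n,"loose0",fit(sel(P,d,*L)),"stand0",fit(sel(P,d,*C)))
E
```

```text
clock: 13.65
position: [0.5802, 0.0991, 0.2215]
ee_rot: [0.0, -0.099, 0.995, 0.0]
contact_force: [0.7, 0.8, 0.1]
width: 0.0852
gripper_force: 0.0
clock: 14.65
position: [0.4698, 0.3678, 0.182]
ee_rot: [0.001, -0.099, 0.995, 0.0]
contact_force: [0.2, -0.3, -0.1]
width: 0.0854
gripper_force: 0.0
top [652.8 -65. ] [152.8  65. ] 11.2 0.1412 2446 stand [495.4 -82.3] 31.7 0.0962 134 [495.1 -82. ]
top loose0 [467.6 369. ] stand0 [495.2 -82. ]
side [654.3 -64.8] [153.7  67.5] 12.2 0.141 1799 stand [497.3 -81.6] 33.0 0.0946 223 [497.1 -81.8]
side loose0 [469.  370.2] stand0 [497.2 -81.7]
```

The stack is good: orange lies within 1 mm of blue. Descending on the cup collar.

```bash
python3 -m pendant '[{"jaw":1,"tx":-0.1,"ty":0.1,"tz":-4,"ax":0,"ay":0,"az":0},{"jaw":1,"tx":-0.1,"ty":0.1,"tz":-8,"ax":0,"ay":0,"az":0},{"jaw":1,"tx":-0.1,"ty":0.1,"tz":-11,"ax":0,"ay":0,"az":0},{"jaw":1,"tx":-0.1,"ty":0.1,"tz":-12,"ax":0,"ay":0,"az":0},{"jaw":1,"tx":-0.1,"ty":0.1,"tz":-12,"ax":0,"ay":0,"az":0},{"jaw":1,"tx":-0.1,"ty":0.1,"tz":-12,"ax":0,"ay":0,"az":0}]'
python3 -m pendant '[{"jaw":-1,"tx":0,"ty":0,"tz":0,"ax":0,"ay":0,"az":0},{"jaw":-1,"tx":0,"ty":0,"tz":0,"ax":0,"ay":0,"az":0},{"jaw":-1,"tx":0,"ty":0,"tz":0,"ax":0,"ay":0,"az":0},{"jaw":-1,"tx":0,"ty":0,"tz":0,"ax":0,"ay":0,"az":0},{"jaw":-1,"tx":0,"ty":0,"tz":0,"ax":0,"ay":0,"az":0},{"jaw":-1,"tx":0,"ty":0,"tz":0,"ax":0,"ay":0,"az":0}]' 35
python3 - <<'E'
from see import *
d=manip.get_image("side"); cv2.imwrite("pics/s6.png",cv2.resize(d["pixels"][70:200,180:310],None,fx=4,fy=4))
E
```

```text
clock: 15.5
position: [0.4691, 0.3702, 0.0629]
ee_rot: [0.001, -0.099, 0.995, 0.001]
contact_force: [-0.2, 0.5, -0.2]
width: 0.0852
gripper_force: 0.0
clock: 16.25
position: [0.4688, 0.3704, 0.063]
ee_rot: [0.001, -0.099, 0.995, 0.001]
contact_force: [-1.1, -0.1, 5.5]
width: 0.0622
gripper_force: 38.0
```

View pics/s6.png

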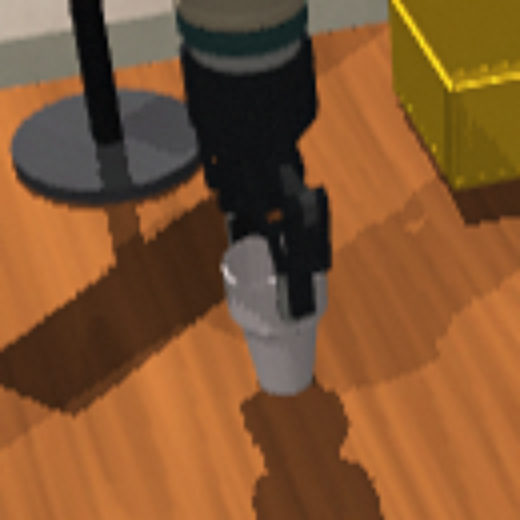

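The crop shows the gripper holding the loose cup's collar, with the fingertip around (300,310) just above the collar's lower edge. Lift and carry.

```bash
python3 -m pendant '[{"jaw":-1,"tx":0,"ty":0,"tz":2,"ax":0,"ay":0,"az":0},{"jaw":-1,"tx":0,"ty":0,"tz":7,"ax":0,"ay":0,"az":0},{"jaw":-1,"tx":0,"ty":-1,"tz":12,"ax":0,"ay":0,"az":0},{"jaw":-1,"tx":0.4,"ty":-6,"tz":14,"ax":0,"ay":0,"az":0},{"jaw":-1,"tx":0.8,"ty":-12,"tz":14,"ax":0,"ay":0,"az":0},{"jaw":-1,"tx":1.2,"ty":-18,"tz":14,"ax":0,"ay":0,"az":0},{"jaw":-1,"tx":1.6,"ty":-24,"tz":14,"ax":0,"ay":0,"az":0},{"jaw":-1,"tx":2,"ty":-30,"tz":14,"ax":0,"ay":0,"az":0},{"jaw":-1,"tx":2.4,"ty":-36,"tz":14,"ax":0,"ay":0,"az":0},{"jaw":-1,"tx":2.8,"ty":-40,"tz":14,"ax":0,"ay":0,"az":0}]'
python3 -m pendant '[{"jaw":-1,"tx":0,"ty":-3.5,"tz":0,"ax":0,"ay":0,"az":0},{"jaw":-1,"tx":0,"ty":-5.2,"tz":0,"ax":0,"ay":0,"az":0},{"jaw":-1,"tx":0,"ty":-5.2,"tz":-2,"ax":0,"ay":0,"az":0},{"jaw":-1,"tx":0,"ty":-5.2,"tz":-3,"ax":0,"ay":0,"az":0},{"jaw":-1,"tx":0,"ty":-5.2,"tz":-3,"ax":0,"ay":0,"az":0},{"jaw":-1,"tx":0,"ty":-5.2,"tz":-3,"ax":0,"ay":0,"az":0}]'
python3 - <<'E'
from see import *
d=manip.get_image("side"); cv2.imwrite("pics/s7.png",cv2.resize(d["pixels"][130:330,230:430],None,fx=3,fy=3))
E
```

```text
clock: 17.55
position: [0.4955, -0.0327, 0.2016]
ee_rot: [0.0, -0.098, 0.995, -0.0]
contact_force: [0.6, 0.3, -1.2]
width: 0.0621
gripper_force: 39.0
clock: 18.3
position: [0.4963, -0.0818, 0.1718]
ee_rot: [0.0, -0.1, 0.995, -0.0]
contact_force: [-0.3, -0.3, -1.0]
width: 0.0624
gripper_force: 39.1
```

View pics/s7.png

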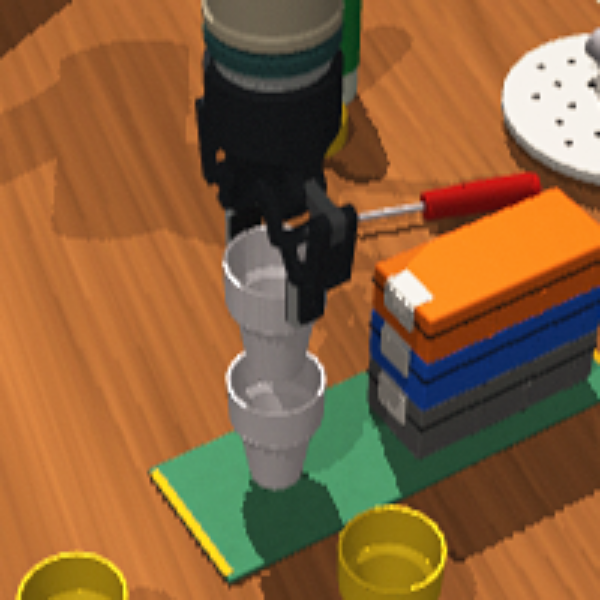

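The loose cup hangs centred over the standing cup, whose mouth is at crop (276,380). Home should be at TCP z ≈ 0.103, so I'll lower in stages while checking the force.

```bash
python3 -m pendant '[{"jaw":-1,"tx":0,"ty":0,"tz":-1.2,"ax":0,"ay":0,"az":0},{"jaw":-1,"tx":0,"ty":0,"tz":-2.4,"ax":0,"ay":0,"az":0},{"jaw":-1,"tx":0,"ty":0,"tz":-3.4,"ax":0,"ay":0,"az":0},{"jaw":-1,"tx":0,"ty":0,"tz":-4,"ax":0,"ay":0,"az":0},{"jaw":-1,"tx":0,"ty":0,"tz":-4,"ax":0,"ay":0,"az":0}]'
python3 -m pendant '[{"jaw":-1,"tx":0,"ty":0,"tz":-0.8,"ax":0,"ay":0,"az":0},{"jaw":-1,"tx":0,"ty":0,"tz":-1.6,"ax":0,"ay":0,"az":0},{"jaw":-1,"tx":0,"ty":0,"tz":-2.2,"ax":0,"ay":0,"az":0},{"jaw":-1,"tx":0,"ty":0,"tz":-2.5,"ax":0,"ay":0,"az":0},{"jaw":-1,"tx":0,"ty":0,"tz":-2.5,"ax":0,"ay":0,"az":0},{"jaw":-1,"tx":0,"ty":0,"tz":-2.5,"ax":0,"ay":0,"az":0}]'
```

```text
clock: 18.98
position: [0.4955, -0.0822, 0.1306]
ee_rot: [-0.001, -0.099, 0.995, 0.0]
contact_force: [0.1, -1.1, -0.6]
width: 0.0624
gripper_force: 39.0
clock: 19.73
position: [0.496, -0.0823, 0.1065]
ee_rot: [0.0, -0.099, 0.995, -0.0]
contact_force: [0.7, -0.3, -1.6]
width: 0.0622
gripper_force: 39.0
```

```bash
python3 -m pendant '[{"jaw":-1,"tx":0,"ty":0,"tz":-0.15,"ax":0,"ay":0,"az":0},{"jaw":-1,"tx":0,"ty":0,"tz":-0.25,"ax":0,"ay":0,"az":0},{"jaw":-1,"tx":0,"ty":0,"tz":-0.3,"ax":0,"ay":0,"az":0},{"jaw":-1,"tx":0,"ty":0,"tz":-0.35,"ax":0,"ay":0,"az":0},{"jaw":-1,"tx":0,"ty":0,"tz":-0.35,"ax":0,"ay":0,"az":0}]'
```

```text
clock: 20.35
position: [0.4963, -0.0824, 0.1033]
ee_rot: [0.0, -0.099, 0.995, -0.0]
contact_force: [-0.6, 0.1, 2.2]
width: 0.0623
gripper_force: 39.4
```

```bash
python3 -m pendant '[{"jaw":-1,"tx":0,"ty":0,"tz":-0.05,"ax":0,"ay":0,"az":0},{"jaw":-1,"tx":0,"ty":0,"tz":-0.05,"ax":0,"ay":0,"az":0}]'
python3 -m pendant '[{"jaw":0.7,"tx":0,"ty":0,"tz":0,"ax":0,"ay":0,"az":0},{"jaw":1,"tx":0,"ty":0,"tz":0,"ax":0,"ay":0,"az":0},{"jaw":1,"tx":0,"ty":0,"tz":0,"ax":0,"ay":0,"az":0},{"jaw":1,"tx":0,"ty":0,"tz":0,"ax":0,"ay":0,"az":0},{"jaw":1,"tx":0,"ty":0,"tz":3,"ax":0,"ay":0,"az":0},{"jaw":1,"tx":0,"ty":0,"tz":8,"ax":0,"ay":0,"az":0},{"jaw":1,"tx":-5,"ty":3,"tz":12,"ax":0,"ay":0,"az":0},{"jaw":1,"tx":-8,"ty":8,"tz":14,"ax":0,"ay":0,"az":0},{"jaw":1,"tx":-10,"ty":14,"tz":14,"ax":0,"ay":0,"az":0},{"jaw":1,"tx":-10,"ty":14,"tz":14,"ax":0,"ay":0,"az":0}]'
python3 - <<'E'
from see import *
for n,O,C in(("top",(315,390,110,225,.13,.16),(330,390,220,285,.12,.15)),("side",(335,460,170,260,.136,.16),(295,350,215,290,.126,.15))):
    d=manip.get_image(n);P=cloud(d)
    print(n,*rect(sel(P,d,*O)),"cup",*circ(sel(P,d,*C)))
cv2.imwrite("pics/s8.png",cv2.resize(d["pixels"][150:330,230:460],None,fx=3,fy=3))
E
```

```text
clock: 20.6
position: [0.4965, -0.0825, 0.1032]
ee_rot: [0.001, -0.099, 0.995, -0.0]
contact_force: [-0.6, -0.6, 6.3]
width: 0.0622
gripper_force: 39.7
clock: 21.85
position: [0.3939, 0.0606, 0.2429]
ee_rot: [0.0, -0.102, 0.995, 0.001]
contact_force: [-0.5, 0.5, 0.0]
width: 0.0858
gripper_force: 0.0
top [652.9 -65.1] [153.3  64.7] 11.4 0.1413 2452 cup [495.5 -82.3] 31.8 0.1306 154
side [654.  -64.3] [152.6  68.5] 11.6 0.1409 1796 cup [496.8 -81.1] 32.8 0.1293 199
```

View pics/s8.png

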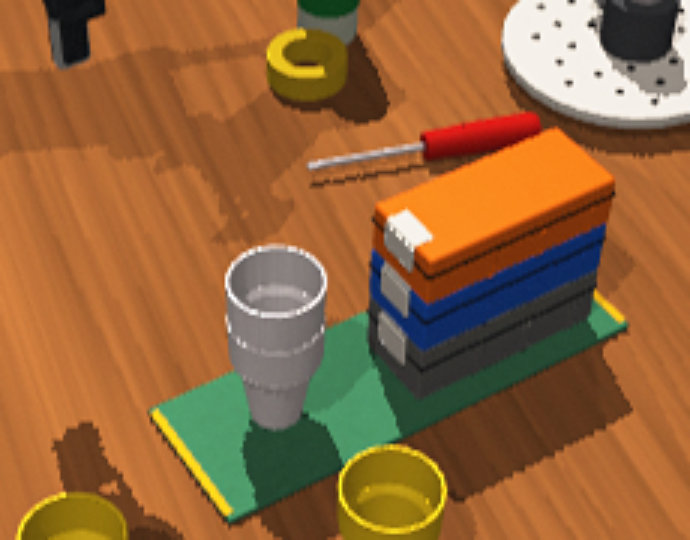

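The loose cup is nested home: its rim at crop (276,285) measures z = 0.130 as expected. The three cases are flush, with their latches in line at about (400,240), (395,290) and (393,337). The gripper is clear, so I'm handing in.

```bash
python3 -c "
from rig import manip
print(manip.sign_off())"
```

```text
the job is handed in; nothing more can be done
None
```

The kit is packed and handed in at about 22 s on the clock: blue and orange are flush on the grey case with latches at the same end, and the loose cup is fully nested. Final camera measurements put everything within tolerance, but the sign-off call returned no verdict.

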